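Close up the bench drying cabinet

ROBOT

A 6-joint arm with a two-finger parallel gripper is mounted at the origin on a cart in front of the work surface, level with it; the furniture and walls round the work are solid. World frame = base frame: x ahead of the robot, y to its left, z up, the work surface at z = 0. Lengths are in mm, angles in degrees, forces in N, time in s.
With the tool pointing down it reaches from about 300 to 850 mm from the base axis. Payload 4.2 kg.
Tool frame: the origin (TCP) lies on the centre line of the jaws, within the pads' length; the fingertips stand 14 mm ahead of it and the grasp point (between the pads) lies 5 mm behind it; z points along the fingers, y is the line along which they close (so a half turn about z gives the same grasp; the last joint's range is limited). The gripper opens to 91 mm and grips with 3 to 60 N. Pads are 32 mm wide; open, the fingers measure 118 mm over their backs; the gripper's body (76 mm by 178 mm) begins 60 mm behind the grasp point.
Start: joints at [74.083, 18.312, 89.639, -0, 72.044, -1.146], TCP at [146.6, 556.013, 227.976] pointing down, gripper open.
Joint ranges: [-177.97, 177.97], [-48.28, 115.42], [12.27, 149.76], [-77.06, 257.06], [2.81, 150.46], [-146.56, 146.56]. Speed limits (degrees/s): [147.25, 147.25, 180, 180, 180, 180].

INTERFACE

Orientations are given as [roll, pitch, yaw] about the fixed x, y, z axes, in that order (R = Rz(yaw) Ry(pitch) Rx(roll)).
In Python, from workcell import * gives the robot as it stands. The module is installed in compiled form; this text tells all that it offers.
- The arm moves only by the shell command python3 -m crank 'ROWS' [FORCE]. ROWS is JSON, a list of rows, each an object of numbers: "grip": the finger opening in m, from 0 to 0.0912; "x", "y", "z": the shift along the tool's x, y, z in m; "yaw": the turn about the tool's z in rad. In form: [{"grip": .., "x": .., "y": .., "z": .., "yaw": ..}, ...]. A call has exactly 5 rows; each row is the pose to reach, as a shift and turn from the pose commanded when the call began, along the tool's axes at that moment; what a row does not reach only later rows make up. A row lasts 1/12 s, in which the tool goes at most 41.7 mm and 7.16 degrees, less where a joint would pass 70% of its speed; a pose out of reach is approached as far as the arm can. A call with a gripper value outside its range is refused whole. The fingers move at their own pace and stop on an object; FORCE is the grip in N (left out, the last holds). Time passes only in rows, so rows that repeat a pose let the fingers close, or fill a call up. It gives the time, the measured TCP pose, the force, the opening and the grip force at its end, in the units of the state.
- state(): the state, without advancing time (a new reading comes with each control period).
- grab_frame(name): name is "side" or "top"; returns the picture (400x640x3 uint8, red, green, blue); there is no depth.
- camera_model(name): a dict with "intrinsics" (3x3 intrinsics, pixels), "distortion" ([k1, k2, p1, p2, k3] as OpenCV has them; the pictures are not rectified), "R" (3x3) and "t" (3): a world point X has camera coordinates R X + t. Camera axes: x right, y down, z forward; pixel columns grow to the right and rows downward; lengths in mm; the calibration is good to about 2 mm. A picture is of the moment at which its call begins. camera_model takes no time and is no camera call.
- job_done(): hands the job in; it is judged then, once.
The state is a dict: "time_s": time; "qpos": joint angles; "qvel": joint speeds; "effort": joint torques, N m; "ee_pos": TCP position; "ee_rot": TCP orientation; "force": force on the tool from outside, world axes, zero at the start; "torque": the same for the moment, N m; "gripper_width": finger opening in mm; "gripper_force": force on a finger pad.
Only numpy, scipy, OpenCV 4.12 (cv2) and the standard library are available. Lean on these libraries where they do the work, as an engineer would, in place of code of your own. Each camera call takes 0.05 s, during which the arm holds its last target. There are 200 camera calls.

TASK

Close up the small white drying cabinet. First, with its outer door still standing open, slide the inner half window fully shut by the black tab that sticks up through the roof; then push the hinged outer door shut until it snaps into its spring catch and stays fully home. Work gently, without ramming the cabinet, window or door, and do not shift the beaker, the bottle or the petri dish beside it.

Things in the scene. Friction and masses are not known exactly. Their poses are not given: they have to be found in the camera images.
- cabinet: White bench drying cabinet, fixed: 130 deep (x) x 220 wide (y) x 206 mm high. Origin: centre of its underside; +x to its back, so the open front is its plane x = -65 mm; +y is the hinge side (left seen from the front). Its roof has a slot along y at x = -10 mm. A fixed clear half window fills the +y half of the opening, a sliding one closes the -y half. Bottle and tubes inside are fixed.
- guard (a joint): Position of the sliding half window in m: 0 = fully shut (stop at the cabinet's -y end), 0.09 = fully open (+y end). It drags with about 2 N and stays where it is left. While it is open by more than about 20 mm, a steel lug on it meets a bar inside the door and keeps the door from shutting.
- guard_tab (a point): Centre of the top of the sliding window's black tab: 8 mm thick (cabinet x), 36 mm wide (cabinet y), standing 30 mm above the roof, top 236 mm above the worktop. It moves along the cabinet's y with the window; shut, it is at x = -10, y = -52 mm in the cabinet's frame. Axes as the cabinet's.
- door (a joint): Angle of the outer door in rad: 0 = shut and home, grows as it opens towards the robot (clockwise from above, to 1.5). It stays where it is left, but a spring roller catch at the free edge pushes back from about 0.06 rad (some 8 to 14 N at the push point), passes its crest at about 0.025 rad, then pulls the door home; let go before the crest, it springs ajar.
- door_hinge (a point): Point on the vertical hinge axis (cabinet x = -74, y = 113 mm) level with the door's top. Axes turn with the door: +x from outer to inner face, -y to the free edge. Door: slab 14 mm thick, mid-plane through the axis, 26 to 198 mm above the worktop, free edge 221 mm from the axis, top 32 mm a flat rail. A pull stands 33 mm off the outer face, 204 mm from the axis, 65 to 133 mm up.
- door_edge (a point): Upper corner of the door at its free edge on the outer face, 198 mm above the worktop, 221 mm from the hinge axis. Axes as door_hinge.
- beaker: Clear plastic beaker, 64 mm across, 74 mm high, loose, to the right of the cabinet; leave it alone. Origin: centre of its underside.
- bottle: Screw-cap bottle with a blue cap, 56 mm across, 102 mm high, loose, to the right of the cabinet; leave it alone. Origin: centre of its underside.
- petri: Petri dish, 64 mm across, 15 mm high, loose, in front of the cabinet (the door swings over it); leave it alone. Origin: centre of its underside.

How it is judged (in metres and radians):
On the way:
1. the inner half window is slid fully shut (within 4 mm) while the outer door is still open (more than 0.2 rad) (value of joint guard below 0.004 m and value of joint door above 0.2 rad), for 0.2 s.
At the end, for the whole second after the job is handed in: The outer door is home on its catch (within 0.012 rad of shut) and at rest, and the inner half window is still fully shut (within 5 mm) (value of joint door below 0.012 rad and value of joint guard below 0.005 m and velocity of joint door between -0.05 and 0.05 rad/s); the robot touches nothing.
It fails at once if the robot presses on the cabinet, its window or its door with more than 40 N (contact force between any of the fingers, the arm and cabinet above 40 N).
It fails at once if the beaker, the bottle or the petri dish is moved by more than 25 mm (distance of any of beaker, bottle, petri from where it was at the start of the episode above 0.025 m).
It also fails if it takes over 56 s, if anything falls off the work surface, if the arm or the gripper's body presses on something with over 40 N, if the wrist force passes 120 N, or if a joint passes its speed limit or range.

## Working session

There is one attempt and no reset: what is moved stays moved. The work goes in short steps, Python scripts to look and compute and a shell command to move; the robot and the scene stay as the last step left them, time stands still between calls to the robot, and variables do not carry over. Pictures are saved under pics/ and viewed, at most 10 in all, crops included, and the job is handed in when it is done.

```bash
mkdir -p pics; python3 - <<'E'
from workcell import *
import cv2
for n in("side","top"):
    f=grab_frame(n); cv2.imwrite(f"pics/{n}0.png",f[:,:,::-1]); m=camera_model(n); print(n,m["intrinsics"],m["distortion"],m["R"],m["t"])
s=state(); print(s["time_s"],s["ee_pos"],s["ee_rot"],s["gripper_width"])
E
```

```text
side [[482.62451228   0.         314.71289286]
 [  0.         482.62451228 200.52667412]
 [  0.           0.           1.        ]] [-0.11625793  0.          0.          0.          0.        ] [[-0.92915141 -0.36949912 -0.0121675 ]
 [-0.19829992  0.52588645 -0.82711582]
 [ 0.3120173  -0.76610302 -0.56189979]] [442.84653157 364.5410544  701.24401257]
top [[418.17401988   0.         322.41860617]
 [  0.         418.17401988 201.10269849]
 [  0.           0.           1.        ]] [-0.05277426  0.          0.          0.          0.        ] [[ 0.19128343 -0.98143239 -0.01418145]
 [-0.77007254 -0.1410989  -0.62215704]
 [ 0.60860409  0.12992908 -0.78276401]] [-301.9397655   523.34459496  849.71633787]
0.1 [146.48809713 555.5777007  227.18892179] [-1.79904952e+02 -1.52478172e-03  1.65228136e+02] 91.65051899136584
```

View pics/side0.png

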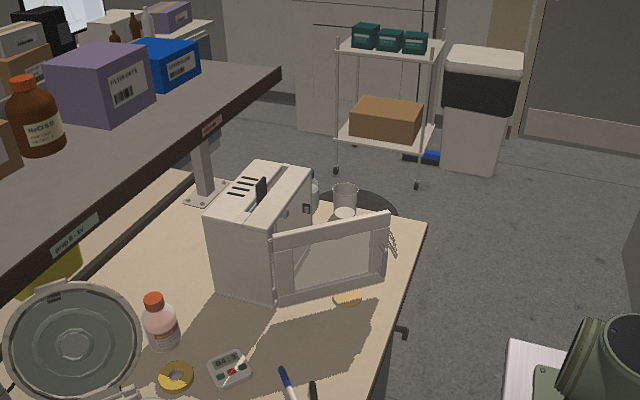

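View pics/top0.png

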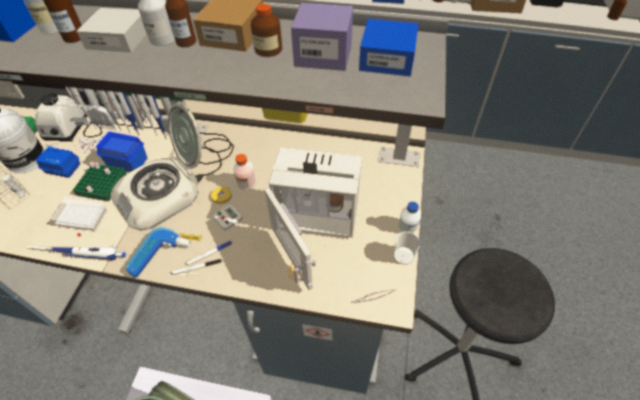

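Side: tab about (261,188), door top edge from hinge (273,240) to free corner (390,212). Top: tab about (310,167), door top from (268,193) to (310,280), beaker (404,248), bottle (411,213). I'll enlarge both crops.

```bash
python3 - <<'E'
import cv2,numpy as np
a=cv2.imread("pics/side0.png")[150:310,195:415]; b=cv2.imread("pics/top0.png")[140:290,240:440]
cv2.imwrite("pics/s1.png",cv2.resize(a,None,fx=3.6,fy=3.6,interpolation=cv2.INTER_CUBIC))
cv2.imwrite("pics/t1.png",cv2.resize(b,None,fx=4,fy=4,interpolation=cv2.INTER_CUBIC))
E
cat > h.py <<'E'
import numpy as np,cv2
from workcell import *
def ray(n,uv):
    m=camera_model(n);K,D,R,t=[np.array(m[k],float) for k in("intrinsics","distortion","R","t")]
    p=cv2.undistortPoints(np.array([[uv]],float),K,D)[0,0]
    return -R.T@t, R.T@np.array([p[0],p[1],1])
def onz(n,uv,z):
    o,d=ray(n,uv); return o+d*(z-o[2])/d[2]
def tri(a,b):
    o1,d1=ray("side",a);o2,d2=ray("top",b)
    s=np.linalg.lstsq(np.c_[d1,-d2],o2-o1,rcond=None)[0]
    p,q=o1+s[0]*d1,o2+s[1]*d2; return (p+q)/2,np.linalg.norm(p-q)
def proj(n,X):
    m=camera_model(n);K,D,R,t=[np.array(m[k],float) for k in("intrinsics","distortion","R","t")]
    return cv2.projectPoints(np.array(X,float).reshape(-1,1,3),cv2.Rodrigues(R)[0],t,K,D)[0][:,0]
E
python3 -c "
from h import *
print(proj('side',[146,556,228]),proj('top',[146,556,228]))
np.set_printoptions(precision=1,suppress=True)
print(tri((261,178),(310,163)),onz('side',(390,211),198),onz('top',(310,280),198))"
```

```text
[[405.19268043 602.21301611]] [[-68.55018258 291.66172963]]
(array([ 640.5, -155.2,  237.3]), np.float64(2.909352910154367)) [ 405.3 -193.2  198. ] [ 344.3 -216.8  198. ]
```

View pics/s1.png

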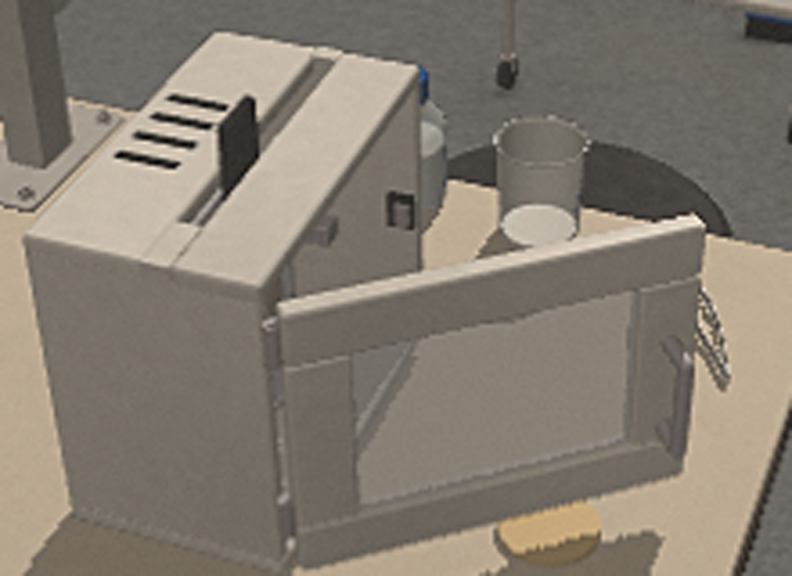

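View pics/t1.png

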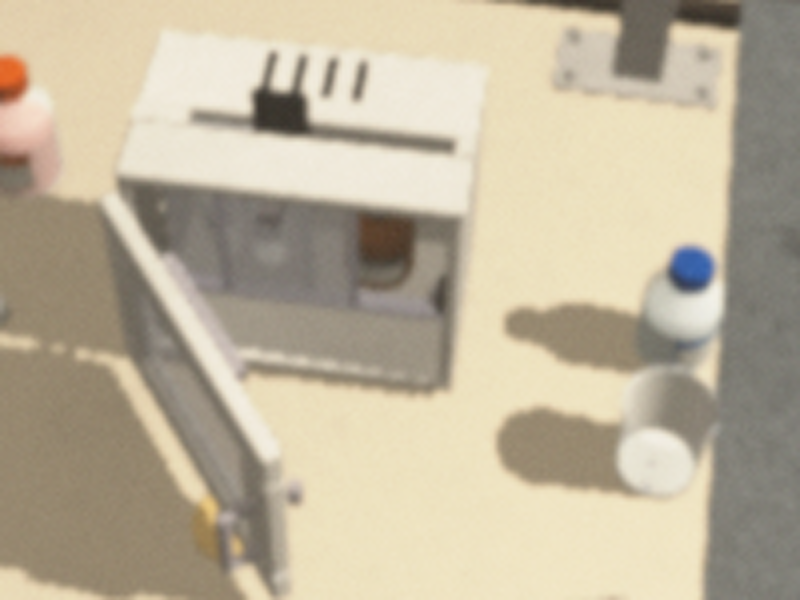

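Side crop: tab top edge (219,113)–(254,97), roof corners (28,238),(215,33),(418,66),(262,288), door rail top from (281,309) to (700,222). Top crop: roof corners (162,32),(488,68),(465,213),(120,180), tab top (254,90)–(306,94), door rail top from (108,198) to (275,460).

```bash
python3 - <<'E'
from h import *
np.set_printoptions(precision=1,suppress=True)
S=lambda u,v:((u+.5)/3.6-.5+195,(v+.5)/3.6-.5+150)
T=lambda u,v:((u+.5)/4-.5+240,(v+.5)/4-.5+140)
for n,f,ps in(("side",S,[(28,238),(215,33),(418,66),(262,288)]),("top",T,[(162,32),(488,68),(465,213),(120,180)])):
    P=np.array([onz(n,f(*p),206)[:2] for p in ps]); c=P.mean(0)
    x=(P[0]+P[1]-P[2]-P[3]);y=(P[0]+P[3]-P[1]-P[2]); print(n,P.tolist(),c,np.degrees(np.arctan2(x[1],x[0])),np.degrees(np.arctan2(-y[0],y[1])),np.linalg.norm(x)/2,np.linalg.norm(y)/2)
print("tab",[onz("side",S(*p),236) for p in[(219,113),(254,97)]],[onz("top",T(*p),236) for p in[(254,90),(306,94)]])
print("door",[onz("side",S(*p),198) for p in[(281,309),(700,225),(700,217)]],[onz("top",T(*p),198) for p in[(108,198),(275,460),(262,465)]])
print("beaker",onz("top",T(655,465),2),"bottle",onz("top",T(691,262),102),"petri",onz("side",S(550,520),15))
E
```

```text
side [[707.4826555115751, -51.3698425564138], [716.3755134544243, -266.0043103473399], [590.7247339776463, -271.98024967775814], [582.0430762821629, -56.6135645710209]] [ 649.2 -161.5] 2.558488978171504 2.3404250226100043 125.67045101763217 215.180072900142
top [[708.7239150258237, -57.71029859552141], [713.965151582449, -275.4460648227022], [589.9821726532257, -278.11806583036815], [577.9509746488326, -65.14179377858807]] [ 647.7 -169.1] 2.271132585788844 2.2964475622539644 127.47809523289735 215.52911457276588
tab [array([ 648.2, -145.5,  236. ]), array([ 638.4, -165.8,  236. ])] [array([ 639.7, -137.6,  236. ]), array([ 642.1, -170.1,  236. ])]
door [array([571.7, -54.5, 198. ]), array([ 406. , -189.2,  198. ]), array([ 407.7, -195.9,  198. ])] [array([568.9, -59. , 198. ]), array([ 404.2, -200.4,  198. ]), array([ 399.8, -194.1,  198. ])]
beaker [ 561.8 -422.7    2. ] bottle [ 661.2 -425.7  102. ] petri [ 464.1 -143.6   15. ]
```

```bash
cat >> h.py <<'E'
C=np.array([648.5,-165.]);a=np.radians(2.3);RC=np.array([[np.cos(a),-np.sin(a)],[np.sin(a),np.cos(a)]])
def shift(xc,yc,z):  # tool shift from current pose to cabinet-frame target
    from scipy.spatial.transform import Rotation as Q
    s=state();R=Q.from_euler("xyz",s["ee_rot"],degrees=True).as_matrix()
    w=np.r_[C+RC@[xc,yc],z]; return R.T@(w-s["ee_pos"])/1000
def where():
    s=state();p=s["ee_pos"];return s["time_s"],RC.T@(p[:2]-C),p[2],s["force"],s["ee_rot"][2]
E
python3 - <<'E'
from h import *
np.set_printoptions(precision=3,suppress=True)
print("shelf corner top/bottom",tri((282,68),(447,38)),tri((282,68),(444,100)),tri((282,77),(444,118)))
print("lid",onz("top",(185,105),150),onz("top",(185,105),250))
print(shift(-10,62,300),shift(-10,62,228),where())
E
```

```text
shelf corner top/bottom (array([ 755.051, -421.647,  433.173]), np.float64(177.05624454358738)) (array([ 744.666, -450.479,  360.475]), np.float64(46.223564540831006)) (array([ 743.619, -460.102,  325.07 ]), np.float64(21.805188042515695))
lid [898.683 311.049 150.   ] [784.503 234.064 250.   ]
[-0.641 -0.513 -0.072] [-0.641 -0.512  0.   ] (0.1, array([-472.689,  740.144]), np.float64(227.18892178886534), array([0.994, 0.268, 0.166]), np.float64(165.2281357921291))
```

```bash
python3 -m crank '[{"grip":0,"x":0,"y":0,"z":-0.035,"yaw":-0.1},{"grip":0,"x":0,"y":0,"z":-0.07,"yaw":-0.2},{"grip":0,"x":-0.03,"y":-0.024,"z":-0.07,"yaw":-0.298},{"grip":0,"x":-0.06,"y":-0.048,"z":-0.07,"yaw":-0.298},{"grip":0,"x":-0.09,"y":-0.072,"z":-0.07,"yaw":-0.298}]' 10
python3 -c "
from h import *
print(shift(-10,62,290),where())"
```

```text
time_s: 0.52
ee_pos: [215.6, 462.6, 298.0]
ee_rot: [180.0, 0.0, -177.6]
force: [1.6, 0.3, 0.6]
gripper_width: 60.8
gripper_force: 0.0
[-0.39606516 -0.58331149  0.00808587] (0.5167, array([-407.36152813,  644.43002712]), np.float64(298.02305906076964), array([1.55559736, 0.26213484, 0.60061812]), np.float64(-177.57293741320981))
```

```bash
python3 -m crank '[{"grip":0,"x":-0.022,"y":-0.0325,"z":0,"yaw":0},{"grip":0,"x":-0.044,"y":-0.065,"z":0,"yaw":0},{"grip":0,"x":-0.066,"y":-0.0975,"z":0,"yaw":0},{"grip":0,"x":-0.088,"y":-0.13,"z":0,"yaw":0},{"grip":0,"x":-0.11,"y":-0.1625,"z":0,"yaw":0}]'
python3 -m crank '[{"grip":0,"x":-0.022,"y":-0.0325,"z":0,"yaw":0},{"grip":0,"x":-0.044,"y":-0.065,"z":0,"yaw":0},{"grip":0,"x":-0.066,"y":-0.0975,"z":0,"yaw":0},{"grip":0,"x":-0.088,"y":-0.13,"z":0,"yaw":0},{"grip":0,"x":-0.11,"y":-0.1625,"z":0,"yaw":0}]'
python3 -m crank '[{"grip":0,"x":-0.022,"y":-0.0325,"z":0,"yaw":0},{"grip":0,"x":-0.044,"y":-0.065,"z":0,"yaw":0},{"grip":0,"x":-0.066,"y":-0.0975,"z":0,"yaw":0},{"grip":0,"x":-0.088,"y":-0.13,"z":0,"yaw":0},{"grip":0,"x":-0.11,"y":-0.1625,"z":0,"yaw":0}]'
python3 -c "
from h import *
print(shift(-10,62,290),where())"
```

```text
time_s: 0.93
ee_pos: [332.2, 303.7, 297.7]
ee_rot: [-180.0, -0.0, -177.7]
force: [-0.0, 0.5, -0.1]
gripper_width: 27.6
gripper_force: 0.0
time_s: 1.35
ee_pos: [448.7, 145.7, 297.7]
ee_rot: [180.0, -0.0, -177.7]
force: [0.9, 0.6, -1.0]
gripper_width: 0.3
gripper_force: 0.0
time_s: 1.77
ee_pos: [565.2, -12.3, 297.5]
ee_rot: [180.0, -0.0, -177.7]
force: [-0.0, -0.1, 0.4]
gripper_width: 0.2
gripper_force: 0.0
[-0.06716929 -0.09393225  0.00742409] (1.7667, array([-77.12943037, 155.95390006]), np.float64(297.51010663042223), array([-0.01998012, -0.10184537,  0.39942168]), np.float64(-177.7207676336718))
```

```bash
python3 -m crank '[{"grip":0,"x":-0.02,"y":-0.03,"z":0,"yaw":0},{"grip":0,"x":-0.04,"y":-0.06,"z":0,"yaw":0},{"grip":0,"x":-0.067,"y":-0.09,"z":0,"yaw":0},{"grip":0,"x":-0.067,"y":-0.09,"z":0.03,"yaw":0},{"grip":0,"x":-0.067,"y":-0.09,"z":0.05,"yaw":0}]'
python3 - <<'E'
from h import *
print(shift(-10,62,228),where())
b=cv2.resize(grab_frame("top")[110:260,240:440,::-1],None,fx=4,fy=4,interpolation=cv2.INTER_CUBIC);cv2.imwrite("pics/t2.png",b)
E
```

```text
time_s: 2.18
ee_pos: [636.4, -99.8, 245.8]
ee_rot: [180.0, -0.0, -177.9]
force: [0.5, 0.5, -2.0]
gripper_width: 0.9
gripper_force: 0.0
[ 0.00048847 -0.00367838  0.01780467] (2.1833, array([-9.49629529, 65.67548894]), np.float64(245.80484507189678), array([ 0.4903512 ,  0.49194509, -1.98454122]), np.float64(-177.85752703284416))
```

View pics/t2.png

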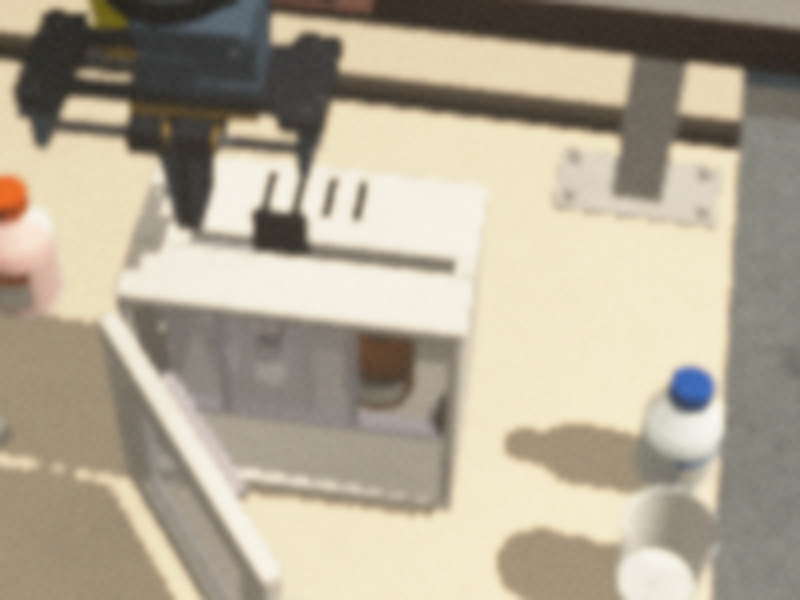

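Top crop: closed fingertips at about (192,225), just hinge-side (+y) of the tab at (280,230), in line with the slot. Lower and push.

```bash
python3 -m crank '[{"grip":0,"x":0,"y":0,"z":0.01,"yaw":0},{"grip":0,"x":0,"y":0,"z":0.018,"yaw":0},{"grip":0,"x":0,"y":-0.006,"z":0.018,"yaw":0},{"grip":0,"x":0,"y":-0.012,"z":0.018,"yaw":0},{"grip":0,"x":0,"y":-0.018,"z":0.018,"yaw":0}]'
python3 -m crank '[{"grip":0,"x":0,"y":-0.004,"z":0,"yaw":0},{"grip":0,"x":0,"y":-0.008,"z":0,"yaw":0},{"grip":0,"x":0,"y":-0.012,"z":0,"yaw":0},{"grip":0,"x":0,"y":-0.016,"z":0,"yaw":0},{"grip":0,"x":0,"y":-0.02,"z":0,"yaw":0}]'
python3 -m crank '[{"grip":0,"x":0,"y":-0.004,"z":0,"yaw":0},{"grip":0,"x":0,"y":-0.008,"z":0,"yaw":0},{"grip":0,"x":0,"y":-0.012,"z":0,"yaw":0},{"grip":0,"x":0,"y":-0.016,"z":0,"yaw":0},{"grip":0,"x":0,"y":-0.02,"z":0,"yaw":0}]'
python3 -c "
from h import *
print(where())"
```

```text
time_s: 2.65
ee_pos: [636.4, -116.1, 231.3]
ee_rot: [-180.0, 0.1, -177.7]
force: [-0.2, 0.4, 0.2]
gripper_width: 0.5
gripper_force: 0.0
time_s: 3.07
ee_pos: [636.9, -135.6, 230.6]
ee_rot: [180.0, 0.1, -177.7]
force: [0.1, 1.7, 2.5]
gripper_width: 0.3
gripper_force: 1.2
time_s: 3.48
ee_pos: [637.5, -155.9, 229.9]
ee_rot: [180.0, -0.0, -177.7]
force: [-1.3, 0.9, 2.6]
gripper_width: 0.6
gripper_force: 1.2
(3.4833, array([-10.636722  ,   9.49774302]), np.float64(229.90243350810562), array([-1.33260246,  0.9373721 ,  2.55975785]), np.float64(-177.69621614804362))
```

```bash
python3 -m crank '[{"grip":0,"x":0,"y":-0.004,"z":0,"yaw":0},{"grip":0,"x":0,"y":-0.008,"z":0,"yaw":0},{"grip":0,"x":0,"y":-0.012,"z":0,"yaw":0},{"grip":0,"x":0,"y":-0.016,"z":0,"yaw":0},{"grip":0,"x":0,"y":-0.02,"z":0,"yaw":0}]'
python3 -m crank '[{"grip":0,"x":0,"y":-0.0015,"z":0,"yaw":0},{"grip":0,"x":0,"y":-0.003,"z":0,"yaw":0},{"grip":0,"x":0,"y":-0.0045,"z":0,"yaw":0},{"grip":0,"x":0,"y":-0.006,"z":0,"yaw":0},{"grip":0,"x":0,"y":-0.007,"z":0,"yaw":0}]'
python3 -c "
from h import *
print(where())
b=cv2.resize(grab_frame('top')[110:260,240:440,::-1],None,fx=4,fy=4,interpolation=cv2.INTER_CUBIC);cv2.imwrite('pics/t3.png',b)
"
```

```text
time_s: 3.9
ee_pos: [638.2, -175.9, 229.9]
ee_rot: [180.0, -0.0, -177.7]
force: [-0.1, 1.6, 2.0]
gripper_width: 0.3
gripper_force: 1.2
time_s: 4.32
ee_pos: [638.4, -182.6, 229.8]
ee_rot: [180.0, -0.0, -177.7]
force: [-1.9, 2.1, 1.9]
gripper_width: 0.2
gripper_force: 1.1
(4.3167, array([-10.8106491 , -17.22315976]), np.float64(229.83975606945043), array([-1.91102229,  2.07256873,  1.87880818]), np.float64(-177.6928508396141))
```

View pics/t3.png

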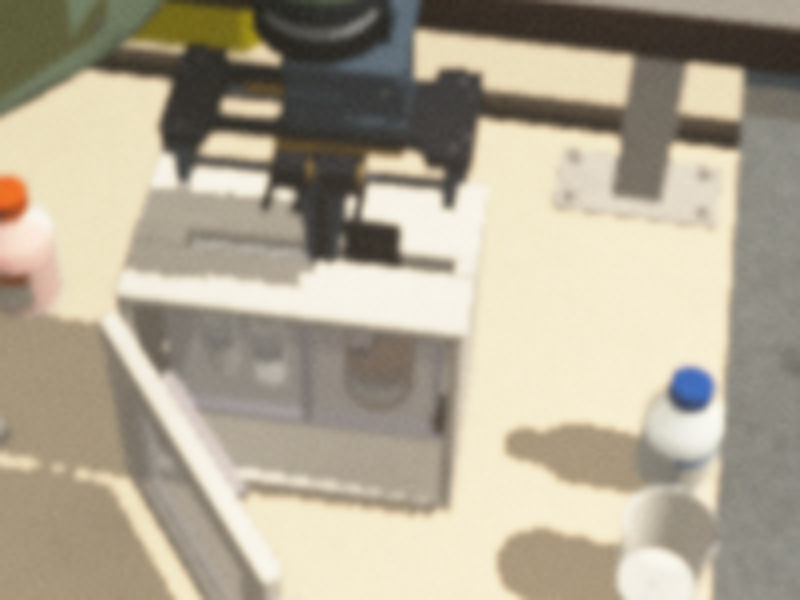

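Tab now spans (346..400,243), fingers right against its left side at (322,245); the slot still runs on to about 455, so a few more mm remain. Continue in small steps until the force rises.

```bash
python3 -m crank '[{"grip":0,"x":0,"y":-0.0015,"z":0,"yaw":0},{"grip":0,"x":0,"y":-0.003,"z":0,"yaw":0},{"grip":0,"x":0,"y":-0.0045,"z":0,"yaw":0},{"grip":0,"x":0,"y":-0.006,"z":0,"yaw":0},{"grip":0,"x":0,"y":-0.007,"z":0,"yaw":0}]'
python3 -m crank '[{"grip":0,"x":0,"y":-0.0006,"z":0,"yaw":0},{"grip":0,"x":0,"y":-0.0012,"z":0,"yaw":0},{"grip":0,"x":0,"y":-0.0018,"z":0,"yaw":0},{"grip":0,"x":0,"y":-0.0024,"z":0,"yaw":0},{"grip":0,"x":0,"y":-0.003,"z":0,"yaw":0}]'
```

```text
time_s: 4.78
ee_pos: [638.7, -189.8, 229.8]
ee_rot: [180.0, -0.0, -177.7]
force: [-2.0, 1.9, 1.1]
gripper_width: 0.3
gripper_force: 1.1
time_s: 5.2
ee_pos: [638.7, -190.4, 229.9]
ee_rot: [179.7, -0.0, -177.7]
force: [-2.2, 8.7, 2.1]
gripper_width: 0.7
gripper_force: 4.5
```

```bash
python3 -m crank '[{"grip":0,"x":0,"y":-0.0005,"z":0,"yaw":0},{"grip":0,"x":0,"y":-0.001,"z":0,"yaw":0},{"grip":0,"x":0,"y":-0.0015,"z":0,"yaw":0},{"grip":0,"x":0,"y":-0.002,"z":0,"yaw":0},{"grip":0,"x":0,"y":-0.002,"z":0,"yaw":0}]'
python3 -c "
from h import *
print(where())"
```

```text
time_s: 5.62
ee_pos: [638.7, -190.5, 229.9]
ee_rot: [179.5, -0.1, -177.6]
force: [-1.3, 12.4, 3.3]
gripper_width: 0.1
gripper_force: 6.1
(5.6167, array([-10.82194563, -25.07968139]), np.float64(229.89677494950402), array([-1.34761687, 12.41578197,  3.27156413]), np.float64(-177.64791347544818))
```

Firm stop (12 N, no motion): window shut. Back off, lift, go round to the door's outer side.

```bash
python3 -m crank '[{"grip":0,"x":0,"y":0.01,"z":0,"yaw":0},{"grip":0,"x":0,"y":0.018,"z":0,"yaw":0},{"grip":0,"x":0,"y":0.018,"z":-0.02,"yaw":0},{"grip":0,"x":0,"y":0.018,"z":-0.04,"yaw":0},{"grip":0,"x":0.03,"y":0.024,"z":-0.045,"yaw":0}]'
python3 -m crank '[{"grip":0,"x":0.035,"y":0.007,"z":0,"yaw":0},{"grip":0,"x":0.07,"y":0.014,"z":0,"yaw":0},{"grip":0,"x":0.105,"y":0.021,"z":0,"yaw":0},{"grip":0,"x":0.14,"y":0.028,"z":0,"yaw":0},{"grip":0,"x":0.175,"y":0.035,"z":0,"yaw":0}]'
python3 - <<'E'
from h import *
print(shift(-259,35,186),where())
b=grab_frame("side");cv2.imwrite("pics/s4.png",b[:,:,::-1])
E
```

```text
time_s: 6.03
ee_pos: [613.3, -173.2, 276.8]
ee_rot: [-179.8, 0.5, -177.6]
force: [0.6, -0.7, 0.9]
gripper_width: 0.6
gripper_force: 0.0
time_s: 6.45
ee_pos: [430.4, -144.1, 274.8]
ee_rot: [-179.9, 0.1, -177.7]
force: [0.3, -0.4, 0.1]
gripper_width: 0.6
gripper_force: 0.0
[0.04196654 0.00552295 0.08877899] (6.45, array([-217.11291203,   29.67127071]), np.float64(274.8283691444597), array([ 0.28617651, -0.42188946,  0.14083035]), np.float64(-177.67897400820686))
```

View pics/s4.png

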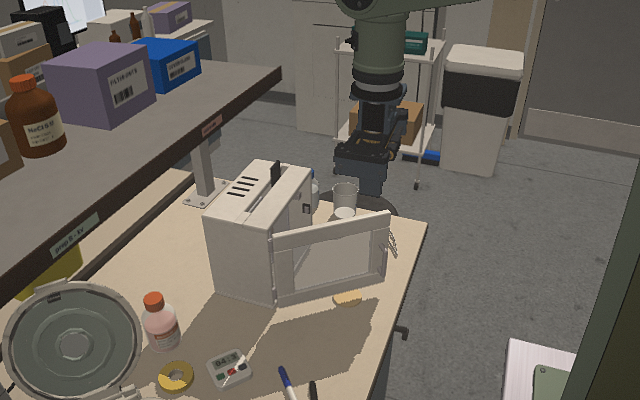

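Side: window tab now at the front-right end (276,170), door unmoved, gripper hanging at about (365,175) above the door's free end. Check the tip's expected pixel, then go outside the door and down.

```bash
python3 -c "
from h import *
print(proj('side',[[430.4,-144.1,261],[401,-139,172]]))"
python3 -m crank '[{"grip":0,"x":0.02,"y":0.004,"z":0,"yaw":0},{"grip":0,"x":0.042,"y":0.006,"z":0,"yaw":0},{"grip":0,"x":0.042,"y":0.006,"z":0.03,"yaw":0},{"grip":0,"x":0.042,"y":0.006,"z":0.06,"yaw":0},{"grip":0,"x":0.042,"y":0.006,"z":0.085,"yaw":0}]'
python3 -c "
from h import *
print(where())"
```

```text
[[370.78417783 193.01221231]
 [383.47817387 240.60413813]]
time_s: 6.92
ee_pos: [389.6, -140.0, 189.1]
ee_rot: [-179.9, 0.1, -177.7]
force: [-0.2, -0.2, 0.6]
gripper_width: 0.3
gripper_force: 0.0
(6.9167, array([-257.71162927,   35.34954743]), np.float64(189.11692669003838), array([-0.16525356, -0.24615658,  0.59574344]), np.float64(-177.69396952735983))
```

```bash
python3 -m crank '[{"grip":0,"x":-0.005,"y":-0.009,"z":0,"yaw":0},{"grip":0,"x":-0.01,"y":-0.018,"z":0,"yaw":0},{"grip":0,"x":-0.015,"y":-0.026,"z":0,"yaw":0},{"grip":0,"x":-0.02,"y":-0.032,"z":0,"yaw":0},{"grip":0,"x":-0.025,"y":-0.038,"z":0,"yaw":0}]'
python3 -m crank '[{"grip":0,"x":-0.005,"y":-0.005,"z":0,"yaw":0},{"grip":0,"x":-0.01,"y":-0.01,"z":0,"yaw":0},{"grip":0,"x":-0.015,"y":-0.015,"z":0,"yaw":0},{"grip":0,"x":-0.021,"y":-0.02,"z":0,"yaw":0},{"grip":0,"x":-0.027,"y":-0.024,"z":0,"yaw":0}]'
python3 -c "
from h import *
print(where())"
```

```text
time_s: 7.33
ee_pos: [417.9, -178.1, 191.3]
ee_rot: [-179.9, 0.2, -177.7]
force: [-0.9, 0.4, 1.3]
gripper_width: 0.5
gripper_force: 0.3
time_s: 7.75
ee_pos: [444.7, -200.0, 190.0]
ee_rot: [-180.0, 0.0, -177.7]
force: [-1.4, 0.1, -0.4]
gripper_width: 0.4
gripper_force: 0.3
(7.75, array([-205.06578499,  -26.76039122]), np.float64(189.98102807800777), array([-1.41400393,  0.13747009, -0.41611885]), np.float64(-177.696750767391))
```

```bash
python3 -m crank '[{"grip":0,"x":-0.007,"y":-0.005,"z":0,"yaw":0},{"grip":0,"x":-0.014,"y":-0.01,"z":0,"yaw":0},{"grip":0,"x":-0.021,"y":-0.015,"z":0,"yaw":0},{"grip":0,"x":-0.028,"y":-0.019,"z":0,"yaw":0},{"grip":0,"x":-0.035,"y":-0.023,"z":0,"yaw":0}]'
python3 -m crank '[{"grip":0,"x":-0.007,"y":-0.003,"z":0,"yaw":0},{"grip":0,"x":-0.014,"y":-0.006,"z":0,"yaw":0},{"grip":0,"x":-0.021,"y":-0.008,"z":0,"yaw":0},{"grip":0,"x":-0.028,"y":-0.011,"z":0,"yaw":0},{"grip":0,"x":-0.035,"y":-0.013,"z":0,"yaw":0}]'
python3 -c "
from h import *
print(where())
b=grab_frame('side');cv2.imwrite('pics/s5.png',b[:,:,::-1])"
```

```text
time_s: 8.17
ee_pos: [480.8, -221.3, 189.8]
ee_rot: [180.0, -0.0, -177.7]
force: [-0.9, 0.3, -0.5]
gripper_width: 0.6
gripper_force: 0.3
time_s: 8.58
ee_pos: [516.2, -232.7, 189.9]
ee_rot: [180.0, 0.0, -177.7]
force: [0.2, -0.1, -0.3]
gripper_width: 0.5
gripper_force: 0.3
(8.5833, array([-134.90960828,  -62.31485514]), np.float64(189.88919576753707), array([ 0.15210837, -0.05384003, -0.27990627]), np.float64(-177.69359151279755))
```

View pics/s5.png

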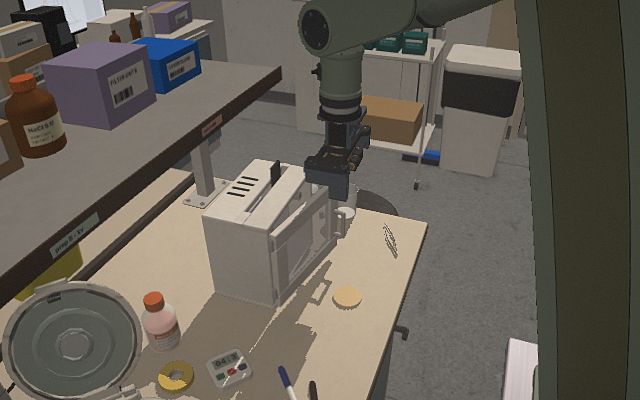

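Side: the door (free edge ≈ (340,210)) is nearly shut, finger on its rail near the free edge; petri dish at (347,297) undisturbed. Now slower towards the catch.

```bash
python3 -m crank '[{"grip":0,"x":-0.005,"y":-0.001,"z":0,"yaw":0},{"grip":0,"x":-0.01,"y":-0.002,"z":0,"yaw":0},{"grip":0,"x":-0.014,"y":-0.003,"z":0,"yaw":0},{"grip":0,"x":-0.018,"y":-0.003,"z":0,"yaw":0},{"grip":0,"x":-0.022,"y":-0.004,"z":0,"yaw":0}]'
python3 -m crank '[{"grip":0,"x":-0.002,"y":0,"z":0,"yaw":0},{"grip":0,"x":-0.004,"y":0,"z":0,"yaw":0},{"grip":0,"x":-0.006,"y":0,"z":0,"yaw":0},{"grip":0,"x":-0.008,"y":0,"z":0,"yaw":0},{"grip":0,"x":-0.01,"y":0,"z":0,"yaw":0}]'
python3 -c "
from h import *
print(where())"
```

```text
time_s: 9.05
ee_pos: [537.9, -235.5, 189.9]
ee_rot: [180.0, -0.0, -177.7]
force: [-1.0, -0.1, 0.2]
gripper_width: 0.6
gripper_force: 0.3
time_s: 9.47
ee_pos: [543.7, -235.6, 190.0]
ee_rot: [180.0, -0.5, -177.7]
force: [-14.9, -2.2, 7.1]
gripper_width: 0.5
gripper_force: 7.3
(9.4667, array([-107.52785095,  -66.32405389]), np.float64(189.95891181039156), array([-14.94676865,  -2.20955058,   7.06310904]), np.float64(-177.6816327494457))
```

```bash
python3 -m crank '[{"grip":0,"x":-0.001,"y":0,"z":0,"yaw":0},{"grip":0,"x":-0.002,"y":0,"z":0,"yaw":0},{"grip":0,"x":-0.003,"y":0,"z":0,"yaw":0},{"grip":0,"x":-0.004,"y":0,"z":0,"yaw":0},{"grip":0,"x":-0.004,"y":0,"z":0,"yaw":0}]'
python3 -c "
from h import *
print(where())"
```

```text
time_s: 9.88
ee_pos: [551.8, -235.2, 190.2]
ee_rot: [-180.0, 0.1, -177.7]
force: [0.2, 0.5, -0.7]
gripper_width: 0.5
gripper_force: 0.0
(9.8833, array([-99.39208039, -66.26001036]), np.float64(190.17208331899312), array([ 0.18126167,  0.51109989, -0.6682243 ]), np.float64(-177.722670119105))
```

Passed the crest (force fell to 0). Press gently to confirm it is home.

```bash
python3 -m crank '[{"grip":0,"x":-0.001,"y":0,"z":0,"yaw":0},{"grip":0,"x":-0.002,"y":0,"z":0,"yaw":0},{"grip":0,"x":-0.003,"y":0,"z":0,"yaw":0},{"grip":0,"x":-0.004,"y":0,"z":0,"yaw":0},{"grip":0,"x":-0.004,"y":0,"z":0,"yaw":0}]'
python3 -c "
from h import *
print(where())"
```

```text
time_s: 10.3
ee_pos: [554.7, -234.9, 190.0]
ee_rot: [180.0, -0.2, -177.7]
force: [-4.7, 0.4, 3.2]
gripper_width: 0.7
gripper_force: 2.4
(10.3, array([-96.56312927, -66.02860353]), np.float64(189.97329915777368), array([-4.68507637,  0.43760234,  3.18906548]), np.float64(-177.68043731134844))
```

```bash
python3 -m crank '[{"grip":0,"x":0.01,"y":0,"z":0,"yaw":0},{"grip":0,"x":0.03,"y":0,"z":0,"yaw":0},{"grip":0,"x":0.06,"y":0,"z":0,"yaw":0},{"grip":0,"x":0.095,"y":0,"z":-0.01,"yaw":0},{"grip":0,"x":0.13,"y":0,"z":-0.02,"yaw":0}]'
python3 -m crank '[{"grip":0,"x":0.02,"y":0.03,"z":0,"yaw":0},{"grip":0,"x":0.02,"y":0.06,"z":-0.02,"yaw":0},{"grip":0,"x":0.02,"y":0.09,"z":-0.04,"yaw":0},{"grip":0,"x":0.02,"y":0.12,"z":-0.06,"yaw":0},{"grip":0,"x":0.02,"y":0.12,"z":-0.06,"yaw":0}]'
python3 - <<'E'
from h import *
a=cv2.resize(grab_frame("side")[150:310,195:415,::-1],None,fx=2.5,fy=2.5,interpolation=cv2.INTER_CUBIC)
b=cv2.resize(grab_frame("top")[130:290,240:440,::-1],(500,400),interpolation=cv2.INTER_CUBIC)
cv2.imwrite("pics/f.png",cv2.resize(np.hstack([a[:400],b]),(798,304)))
E
```

```text
time_s: 10.72
ee_pos: [424.3, -239.7, 209.2]
ee_rot: [179.9, -0.0, -177.6]
force: [0.3, -0.1, 0.4]
gripper_width: 0.2
gripper_force: 0.0
time_s: 11.13
ee_pos: [402.0, -117.9, 273.7]
ee_rot: [180.0, 0.5, -177.5]
force: [0.3, -0.2, 0.0]
gripper_width: 0.6
gripper_force: 0.0
```

View pics/f.png

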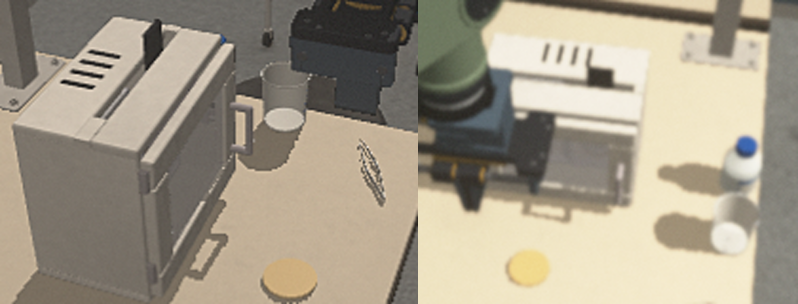

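The composite view shows the door flush with the cabinet front (left half, pull at (243,127)). The tab is at the shut end ((152,45) left, (600,75) right), and the beaker, bottle and petri dish are undisturbed. Handing in.

```bash
python3 -c "
from workcell import *
print(job_done())"
```

```text
the job is handed in; nothing more can be done
None
```

I slid the inner window fully shut against its stop with the door still open, then pushed the outer door past its catch until it sat home. The highest force I read on the tool was about 17 N, the beaker, bottle and petri dish look undisturbed in the last picture, and the job was handed in at about 11 s, though no verdict was returned.

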